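Check the dish conveyor's roller limit switch and shut its guard

TASK

The clear guard over the culture-dish conveyor has been left up so that its limit switch can be checked. Reach in under the raised guard and push the arm of the roller-lever switch (the one with a roller on its arm, not the one with the bare rod) along the belt, away from the robot, until it clicks, stopping short of its end stop, and let it spring fully back; then push the guard down until it is fully shut. Leave the other switch alone, and the dishes and jars where they stand.

Things in the scene. Friction and masses are not known exactly. Their poses are not given: they have to be found in the camera images.
- conveyor: Fixed dish conveyor: white base 270 (x) x 420 (y) x 20 mm, origin at the centre of its underside on the table; its +y runs along its black belt, away from the robot; +x to the robot's right (yaw near -90 degrees). Belt 96 mm wide, centred at x = -52 mm, top 26 mm up. Posts at y = +-195 mm: x = 122 and -116 mm (133 mm high). The switches stand at y = +90 and -90 mm; which is where varies.
- hinge (a point): Middle of the guard's hinge line, 140 mm above the table, at x = 130 mm, y = 0 of the conveyor; its axes are the conveyor's, and the hinge line runs along y.
- cover (a joint): Guard angle (rad): 0 = shut, level; starts at 0.8 to 0.95; stop 1.0. Aluminium frame round a solid 4 mm clear panel, reaching 230 mm from its hinge to the robot's left and sloping up over both switches: an upright tool does not fit at the roller, one tilted 40 degrees (coming in from the left, pointing down along the conveyor's +x) does. Stays where left; 1 to 4 N on its front bar pushes it down.
- cover_edge (a point): Middle of the guard's front bar (14 x 14 mm section, 410 mm long), 223 mm from the hinge line; x points along the guard to the hinge, y along the bar, z out of the outer (upper, far) face, on which to push it shut. The bar's faces are 7 mm from this point.
- roller_switch: The roller-lever switch: a grey metal housing 42 x 42 x 58 mm high, with a steel arm in front of it that carries a roller. Origin at the middle of the lower edge of the housing's front face (towards the belt), 20 mm above the table; axes as the conveyor's; the housing reaches from x = 0 to 42 mm.
- roller_lever (a joint): Angle of the roller arm (rad): 0 = upright, at rest; grows as the roller is pushed towards the conveyor's +y (away from the robot); no swing the other way. It clicks at 0.45 (roller moved 22 mm along y); keep it below 0.85 (38 mm); end stop at 1.0. A spring returns it: about 2 N at the roller at 0.1 rad, 5 N at 0.45, 7 N at 0.7.
- roller (a point): Centre of the black roller, 24 mm diameter, 14 mm long along x; at rest 110 mm above the table, 16 mm in front (-x) of the housing, 50 mm straight above the arm's pivot (which runs along x). The arm (11 mm wide, 5 mm thick) lies behind the roller. Free for 60 mm on the roller's -y side.
- rod_lever (a joint): Angle (rad) of the other switch's bare steel rod (6 mm thick, 60 mm long, no roller), 0 = upright, at rest. To be left alone (below 0.2).
- rod_point (a point): Point 6 mm in front of the bare rod, 50 mm above its pivot and 110 mm above the table. The rod switch has the same housing as the roller switch.
- belt_dishes: Two stacked culture dishes, 90 mm in diameter, 30 mm high together, loose on the belt; origin at the centre of their underside. To be left where they are.
- dish_stack_a: Loose stack of nine culture dishes, 90 mm in diameter, 135 mm high, on the table to the left; origin at the centre of its underside. To be left alone.
- dish_stack_b: Loose stack of six culture dishes, 90 mm in diameter, 90 mm high, on the table to the right; origin at the centre of its underside. To be left alone.
- jar_a: Loose white jar with a screw lid, 74 mm in diameter, 93 mm high, on the table to the right; origin at the centre of its underside. To be left alone.
- jar_b: The same kind of jar (74 mm diameter, 93 mm high) on the table to the left; origin at the centre of its underside. To be left alone.

How it is judged:
By the outcome, as a careful person would: the job done as asked, in the order asked, and still so for the second after the job is handed in, with the robot touching nothing.
It also fails if it takes over 53 s, if anything falls off the work surface, if the arm or the gripper's body presses on something with over 40 N, if the wrist force passes 120 N, or if a joint passes its speed limit or range.

ROBOT

A 7-joint arm with a two-finger parallel gripper is mounted at the origin on the work surface. World frame = base frame: x ahead of the robot, y to its left, z up, the work surface at z = 0. Lengths are in m, angles in rad, forces in N, time in s.
With the tool pointing down it reaches from about 0.4 to 0.85 m from the base axis. Payload 4.5 kg.
Tool frame: the origin (TCP) lies at the very end of the fingers, on their centre line; the grasp point (between the pads) lies 19 mm behind it; y points along the fingers, x is the direction in which the jaws open and shut, and the axes are right-handed (so a half turn about y gives the same grasp; the last joint's range is limited). The gripper opens to 88 mm and grips with 3 to 60 N. Pads are 18 mm wide; open, the fingers measure 123 mm over their backs; the gripper's body (75 mm by 187 mm) begins 45 mm behind the grasp point.
Start: joints at [1.284, 0.689, -0.195, 1.565, 0.157, 0.902, -0.215], TCP at [0.197, -0.593, 0.239] pointing down, gripper open.
Joint ranges: [-3.01, 3.01], [-0.46, 2.08], [-1.47, 1.51], [0.13, 2.56], [-1, 4.14], [0.04, 2.09], [-2.66, 2.66]. Speed limits (rad/s): [2.57, 2.57, 3.14, 3.14, 3.14, 3.14, 3.14].

INTERFACE

Orientations are given as a unit quaternion [x, y, z, w].
In Python, from plant import r gives the robot as it stands.
- The arm moves only by the shell command python3 -m inch 'ROWS' [OPENING] [FORCE]. ROWS is JSON, a list of rows, each a list of 6 numbers: the shift along the tool's x, y, z in mm, then the turn, a rotation vector about the tool's x, y, z in rad. In form: [[x, y, z, ax, ay, az], ...]. A call has 1 to 12 rows; each row shifts and turns the commanded pose from where the row before left it, along the tool's axes as they then stand; what a row does not reach is not made up. A row lasts 1/12 s, in which the tool goes at most 41.7 mm and 7.16 degrees, less where a joint would pass 70% of its speed; a pose out of reach is approached as far as the arm can. A call is refused whole if a number of a shift passes 41.7 or a number of a turn 0.125, either way. A call with a gripper value outside its range is refused whole. OPENING is the finger opening in mm, from 0 to 88.1, set as the call begins (- or left out, the last holds). The fingers move at their own pace and stop on an object; FORCE is the grip in N (left out, the last holds). Time passes only in rows, so rows that do not move let the fingers close. It gives the time, the measured TCP pose, the force and the opening at its end, in the units of the state.
- r.get_state(): the state, without advancing time (a new reading comes with each control period).
- r.snapshot(name): name is "scene" or "side" or "wrist"; returns a dict with "img" (384x512x3 uint8, red, green, blue), "range_z" (384x512 float32, m along the optical axis (not along the pixel's ray), 0 where there is no reading), "mtx" (3x3 intrinsics, pixels), "camera_from_world" (4x4, takes a point from world to camera coordinates); the wrist camera has in their place "tool_from_camera" (4x4, takes a point from camera to tool coordinates, whose origin is the TCP and whose axes are the tool frame's). Camera axes: x right, y down, z forward; pixel columns grow to the right and rows downward; lengths in m; the calibration is good to about 2 mm. The wrist camera is an equidistant fisheye: a pixel r from the principal point sees the ray r / f radians off the axis. A picture is of the moment at which its call begins: read the wrist's pose just before it.
- r.finish_job(): hands the job in, once; it reports no verdict.
The state is a dict: "clock": time; "q": joint angles; "qd": joint speeds; "joint_torque": joint torques, N m; "tool_pos": TCP position; "eef_rot": TCP orientation; "contact_force": force on the tool from outside, world axes, zero at the start; "moment": the same for the moment, N m; "opening": opening from 0.0 (shut) to 1.0 (fully open).
Only numpy, scipy, OpenCV 4.12 (cv2) and the standard library are available. Lean on these libraries where they do the work, as an engineer would, in place of code of your own. Each camera call takes 0.05 s, during which the arm holds its last target.

## Working session

There is one attempt and no reset: what is moved stays moved. The work goes in short steps, Python scripts to look and compute and a shell command to move; the robot and the scene stay as the last step left them, time stands still between calls to the robot, and variables do not carry over. Pictures are saved under pics/ and viewed, and the job is handed in when it is done.

```bash
ls; mkdir -p pics; python3 - <<'E'
from plant import r
import cv2,numpy as np
print(r.get_state())
for n in ("scene","side","wrist"):
    s=r.snapshot(n); cv2.imwrite(f"pics/{n}0.png",s["img"][:,:,::-1]); np.savez(f"pics/{n}0.npz",**s)
    print(n,s["mtx"].tolist(),s.get("camera_from_world",s.get("tool_from_camera")).round(3).tolist())
E
```

```text
pics
{'clock': 0.0, 'q': array([ 1.28379668,  0.68999721, -0.19453841,  1.56632282,  0.15731407,
        0.9025036 , -0.21511635]), 'qd': array([-7.87437682e-06,  1.86102902e-03, -1.23907402e-03,  5.82331984e-04,
       -1.77728558e-03, -5.67982011e-04, -2.46246712e-04]), 'joint_torque': array([ 3.84640352e-04, -5.27560902e+01, -1.26691326e+00, -1.53427094e+01,
       -5.26429131e-02,  6.52789648e-03,  1.31022980e-04]), 'tool_pos': array([ 0.19684344, -0.59253343,  0.23790805]), 'eef_rot': array([-0.57311483,  0.41424996, -0.41314693,  0.57379959]), 'contact_force': array([-0.63317539,  0.46731848, -0.42784203]), 'moment': array([-0.01552477,  0.02318634, -0.03038482]), 'opening': 0.9989906634947349}
scene [[452.1974613251321, 0.0, 254.6646349980102], [0.0, 452.1974613251321, 184.40242389665937], [0.0, 0.0, 1.0]] [[-0.71, -0.705, 0.003, 0.361], [-0.673, 0.677, -0.299, 0.374], [0.209, -0.214, -0.954, 1.524], [0.0, 0.0, 0.0, 1.0]]
side [[470.7903658188, 0.0, 255.5948511990787], [0.0, 470.7903658188, 194.07485615073531], [0.0, 0.0, 1.0]] [[-0.945, 0.328, -0.011, 0.508], [0.254, 0.71, -0.657, -0.077], [-0.207, -0.623, -0.754, 1.934], [0.0, 0.0, 0.0, 1.0]]
wrist [[297.3186396354542, 0.0, 252.95034189410413], [0.0, 297.3186396354542, 191.9274639586409], [0.0, 0.0, 1.0]] [[1.0, -0.001, -0.001, 0.0], [0.0, -0.289, 0.957, -0.147], [-0.001, -0.957, -0.289, 0.074], [0.0, 0.0, 0.0, 1.0]]
```

View pics/scene0.png

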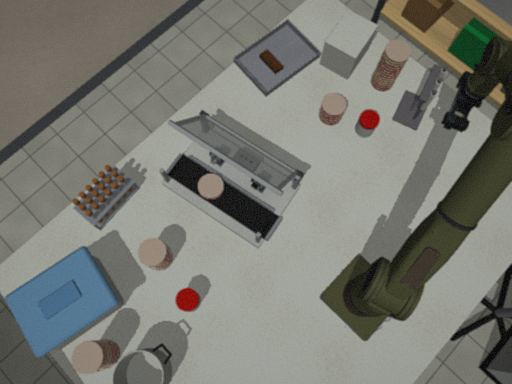

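View pics/side0.png

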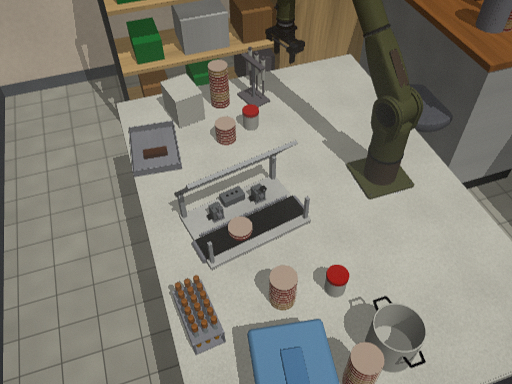

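View pics/wrist0.png

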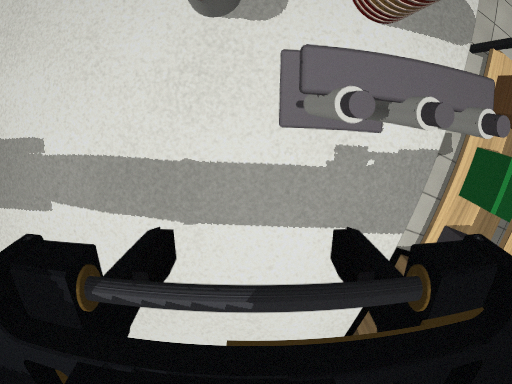

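The scene view shows the conveyor around (230,185), with the switches near (217,160) and (258,185). I'll zoom in on both views.

```bash
python3 - <<'E'
import cv2
a=cv2.imread("pics/scene0.png")[100:250,150:310]; cv2.imwrite("pics/sceneZ.png",cv2.resize(a,None,fx=5,fy=4 if 0 else 5,interpolation=cv2.INTER_CUBIC)[:600*2][:750])
a=cv2.imread("pics/side0.png")[135:270,165:325]; cv2.imwrite("pics/sideZ.png",cv2.resize(a,None,fx=4.4,fy=4.4,interpolation=cv2.INTER_CUBIC))
a=cv2.imread("pics/scene0.png")[100:250,150:310]; cv2.imwrite("pics/sceneZ.png",cv2.resize(a,None,fx=4,fy=4,interpolation=cv2.INTER_CUBIC))
E
```

```text
(no output)
```

View pics/sceneZ.png

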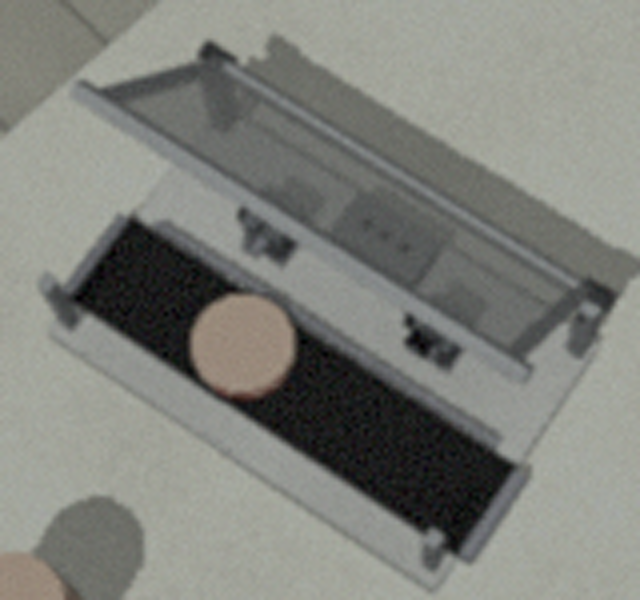

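View pics/sideZ.png

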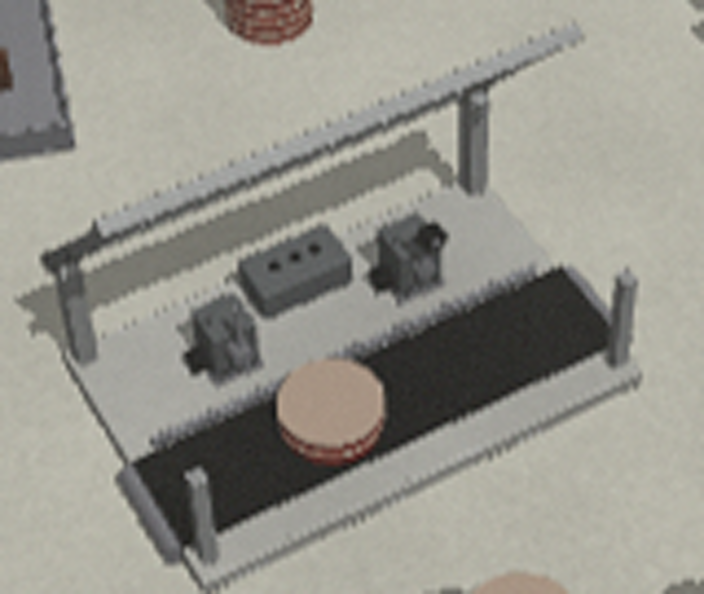

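The roller switch is the one nearest the robot: in the side view its black roller is at about (263,188). Next I'll measure the conveyor pose from the belt mask and triangulate the roller.

```bash
cat > h.py <<'E'
import numpy as np,cv2
def load(n): return dict(np.load(f"pics/{n}.npz"))
def ray(s,uv):
    T=s["camera_from_world"];R=T[:3,:3];c=-R.T@T[:3,3]
    d=np.linalg.inv(s["mtx"])@np.array([uv[0],uv[1],1.]);return c,R.T@d
def onplane(s,uv,z):
    c,d=ray(s,uv);return c+d*(z-c[2])/d[2]
def proj(s,p):
    T=s["camera_from_world"];q=s["mtx"]@(T[:3,:3]@np.asarray(p)+T[:3,3]);return q[:2]/q[2]
def tri(s1,u1,s2,u2):
    c1,d1=ray(s1,u1);c2,d2=ray(s2,u2)
    A=np.stack([d1,-d2],1);t=np.linalg.lstsq(A,c2-c1,rcond=None)[0]
    a=c1+t[0]*d1;b=c2+t[1]*d2;return (a+b)/2,np.linalg.norm(a-b)
E
python3 - <<'E'
from h import *
for n,(x0,x1,y0,y1) in {"scene0":(160,290,150,245),"side0":(185,315,190,262)}.items():
    s=load(n);g=s["img"].max(2);m=np.zeros_like(g);m[y0:y1,x0:x1]=(g[y0:y1,x0:x1]<55)*255
    m=cv2.morphologyEx(m,cv2.MORPH_CLOSE,np.ones((3,3)))
    k,l,st,ce=cv2.connectedComponentsWithStats(m);i=1+st[1:,4].argmax()
    c=cv2.findContours((l==i).astype(np.uint8),0,2)[0];c=max(c,key=cv2.contourArea)[:,0]
    P=np.array([onplane(s,u,.026)[:2] for u in c]);print(n,st[i],cv2.minAreaRect((P*1000).astype(np.float32)),'\n',cv2.boxPoints(cv2.minAreaRect((P*1000).astype(np.float32))).round())
E
```

```text
scene0 [ 206  181   72   57 1592] ((498.343994140625, 74.89996337890625), (244.83316040039062, 92.02664184570312), 10.743391036987305) 
 [[369.  97.]
 [387.   7.]
 [627.  53.]
 [610. 143.]]
side0 [ 196  196  107   63 1761] ((583.970458984375, 86.05255126953125), (415.3794250488281, 95.74900817871094), 10.92870807647705) 
 [[371.  94.]
 [389.  -0.]
 [797.  78.]
 [779. 172.]]
```

```bash
python3 - <<'E'
from h import *
sc=load("scene0");sd=load("side0")
g=sc["img"].max(2);m=np.zeros_like(g);m[150:250,160:290]=(g[150:250,160:290]<55)*255
k,l,st,ce=cv2.connectedComponentsWithStats(cv2.morphologyEx(m,cv2.MORPH_CLOSE,np.ones((3,3))))
for i in range(1,k):
    if st[i,4]>100:
        c=max(cv2.findContours((l==i).astype(np.uint8),0,2)[0],key=len)[:,0]
        print(st[i],cv2.boxPoints(cv2.minAreaRect(np.array([onplane(sc,u,.026)[:2]*1000 for u in c],np.float32))).round().tolist())
th=np.deg2rad(10.85);ey=np.array([np.cos(th),np.sin(th),0]);ex=np.array([np.sin(th),-np.cos(th),0])
C=np.array([.584,.0875,0])
O=C+.052*ex;print("O",O)
def W(x,y,z):return O+x*ex*1e-3+y*ey*1e-3+np.array([0,0,z*1e-3])
pts=dict(nearL=(-135,-210,20),nearR=(135,-210,20),farL=(-135,210,20),farR=(135,210,20),postNL=(-116,-195,133),postFL=(-116,195,133),postNR=(122,-195,133),postFR=(122,195,133))
im={n:cv2.resize(cv2.cvtColor(s["img"],4)[y:y+150,x:x+170],None,fx=4,fy=4,interpolation=2) for n,s,x,y in(("sc",sc,150,100),("sd",sd,160,130))}
for k,p in pts.items():
    for n,s,x,y in(("sc",sc,150,100),("sd",sd,160,130)):
        u=proj(s,W(*p));cv2.circle(im[n],tuple(int(v) for v in (u-[x,y]+.5)*4),3,(0,0,255),1)
for y0 in(-90,90):
    for xf in (0,15,25,35):
        for n,s,x,y in(("sc",sc,150,100),("sd",sd,160,130)):
            u=proj(s,W(xf,y0,110));cv2.circle(im[n],tuple(int(v) for v in (u-[x,y]+.5)*4),3,(0,255,0),1)
for n in im: cv2.imwrite(f"pics/ov_{n}.png",im[n])
E
```

```text
[167 155  43  41 765] [[638.0, 149.0], [657.0, 57.0], [796.0, 86.0], [777.0, 178.0]]
[ 206  181   72   57 1592] [[369.0, 97.0], [387.0, 7.0], [627.0, 53.0], [610.0, 143.0]]
O [0.5937884  0.03642959 0.        ]
```

View pics/ov_sc.png

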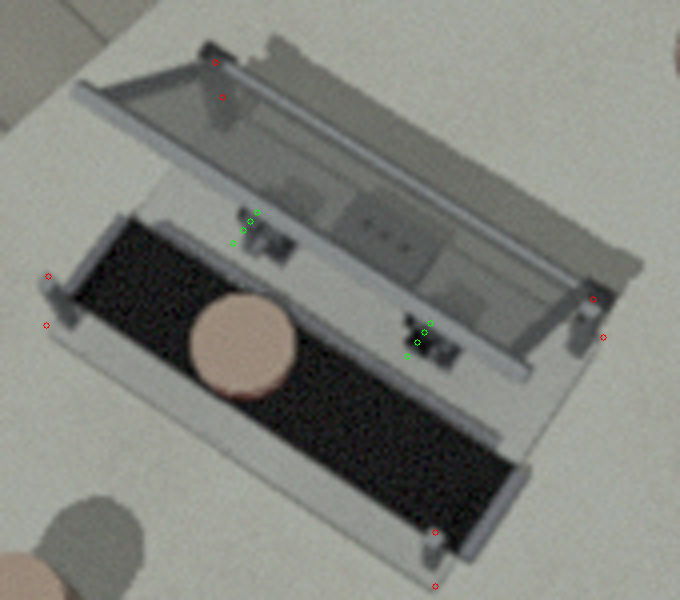

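View pics/ov_sd.png

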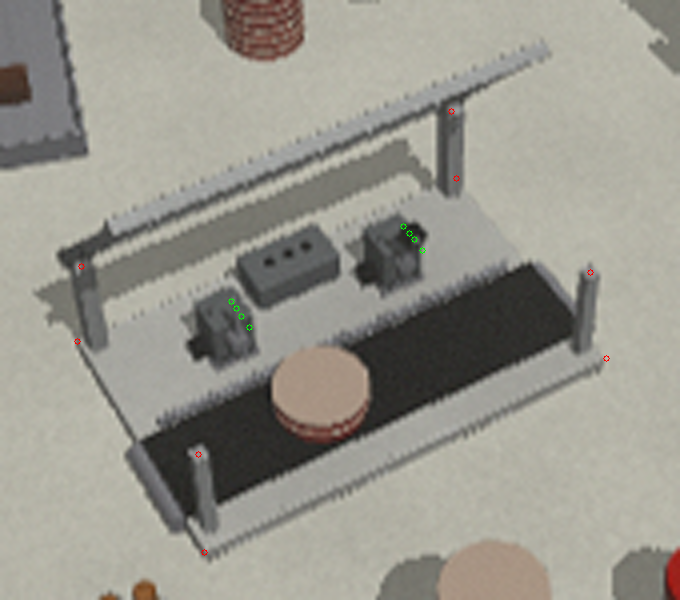

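The overlay matches the base corners and posts to within a pixel or so. Next I'll triangulate the roller.

```bash
python3 - <<'E'
from h import *
sc=load("scene0");sd=load("side0")
O=np.array([.5938,.0364,0]);th=np.deg2rad(10.85);ey=np.array([np.cos(th),np.sin(th),0]);ex=np.array([np.sin(th),-np.cos(th),0])
loc=lambda p:(((p-O)@np.stack([ex,ey,[0,0,1]]).T)*1000).round(1)
def blobs(s,x0,x1,y0,y1,t):
    g=s["img"].max(2);m=np.zeros_like(g);m[y0:y1,x0:x1]=g[y0:y1,x0:x1]<t
    k,l,st,ce=cv2.connectedComponentsWithStats(m);return [(st[i].tolist(),ce[i].round(1)) for i in range(1,k) if st[i,4]>3]
for t in(45,60):
    A=blobs(sc,248,268,174,196,t);B=blobs(sd,245,272,180,205,t);print(t,A,B)
for n,s,bb in(("sc",sc,(246,270,172,198)),("sd",sd,(244,274,178,208))):
    a=cv2.cvtColor(s["img"],4)[bb[2]:bb[3],bb[0]:bb[1]];cv2.imwrite(f"pics/r_{n}.png",cv2.resize(a,None,fx=18,fy=18,interpolation=0))
A=(253.8,184.2);B=(263.3,188)
print(loc(tri(sc,A,sd,B)[0]),tri(sc,A,sd,B)[1],loc(onplane(sc,A,.11)),loc(onplane(sd,B,.11)))
# edge bar ends
for a,b in (((150+80/4,100+88/4),(160+112/4,130+228/4)),((150+527/4,100+374/4),(160+545/4,130+47/4))):
    p,e=tri(sc,a,sd,b);print(loc(p),e)
E
```

```text
45 [([252, 182, 6, 6, 20], array([254.7, 184.8]))] [([260, 186, 6, 6, 14], array([262.4, 188.4])), ([249, 196, 5, 5, 11], array([250.7, 197.9]))]
60 [([252, 179, 8, 10, 36], array([254.9, 184.5])), ([260, 187, 4, 4, 11], array([261.4, 188.7]))] [([259, 186, 7, 7, 27], array([262.1, 188.6])), ([249, 189, 7, 12, 49], array([252.4, 196. ]))]
[ 14.5 -89.8 119.1] 0.00090286976455716 [ 17.3 -87.9 110. ] [ 21.1 -94.2 110. ]
[-12.3 199.3 312.4] 0.003526376339972318
[ -13.8 -205.4  316.4] 0.0027576047457032187
```

View pics/r_sc.png

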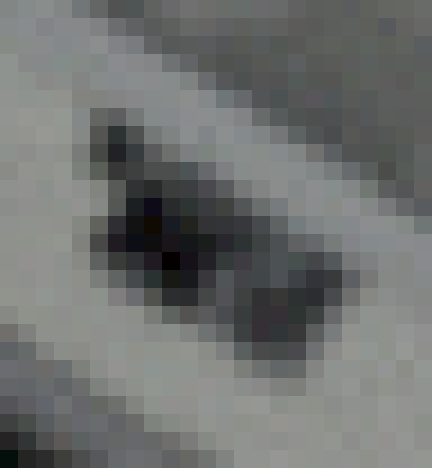

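View pics/r_sd.png

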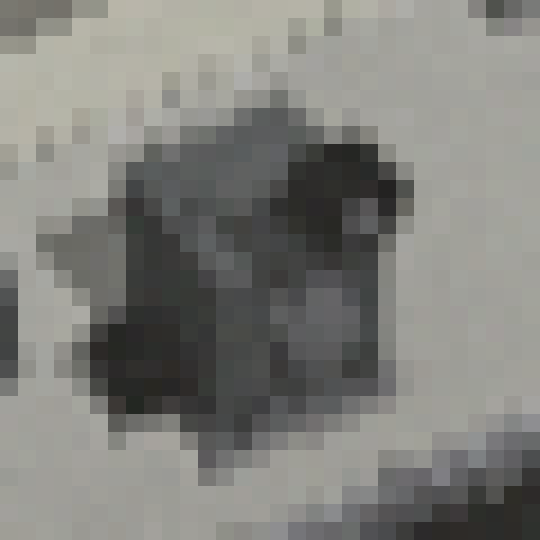

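```bash
cat >> h.py <<'E'
from scipy.spatial.transform import Rotation as Ro
O=np.array([.5938,.0364,0]);th=np.deg2rad(10.85);ey=np.array([np.cos(th),np.sin(th),0]);ex=np.array([np.sin(th),-np.cos(th),0]);ez=np.array([0,0,1.])
M=np.stack([ex,ey,ez],1)
loc=lambda p:(((np.asarray(p)-O)@M)*1000).round(1)
W=lambda x,y,z:O+M@np.array([x,y,z])*1e-3
def Rt(tilt):
    t=np.deg2rad(tilt);d=M@[np.sin(t),0,-np.cos(t)];return Ro.from_matrix(np.stack([ey,d,np.cross(ey,d)],1))
def plan(st,p,tilt):
    R=Ro.from_quat(st["eef_rot"]);v=R.inv().apply(W(*p)-st["tool_pos"])*1000
    rv=(R.inv()*Rt(tilt)).as_rotvec()
    print("t",st["clock"],"loc",loc(st["tool_pos"]),"F",(st["contact_force"]@M).round(1),"q",st["q"].round(2),"op",round(float(st["opening"]),2))
    print("shift tool mm",v.round(1),"|",round(np.linalg.norm(v)),"shift if turned",Rt(tilt).inv().apply(W(*p)-st["tool_pos"]).round(4)*1000,"turn",rv.round(3),round(np.linalg.norm(rv),3))
E
python3 - <<'E'
from h import *
from plant import r
s=r.get_state()
R=Ro.from_quat(s["eef_rot"]).as_matrix();print((M.T@R).round(2))
plan(s,(-107,-140,253),40)
plan(s,(-107,-140,253),0)
sc=load("scene0");sd=load("side0")
for n,z,u in(("stackA",.135,(155,250)),("jarB",.093,(187,299)),("jarA",.093,(369,119)),("stackB",.09,(334,104)),("belt",.056,(211,186))):
    print(n,onplane(sc,u,z).round(3),loc(onplane(sc,u,z)))
E
```

```text
[[ 0.99 -0.   -0.13]
 [ 0.13 -0.    0.99]
 [-0.   -1.   -0.  ]]
t 0.15 loc [ 543.1 -508.2  238.1] F [1.1 0.1 0.6] q [ 1.28  0.69 -0.19  1.57  0.16  0.9  -0.22] op 1.0
shift tool mm [-596.3  -14.1  450.3] | 747 shift if turned [ 368.2 -429.3  488.5] turn [-0.572 -1.376 -0.502] 1.572
t 0.15 loc [ 543.1 -508.2  238.1] F [1.1 0.1 0.6] q [ 1.28  0.69 -0.19  1.57  0.16  0.9  -0.22] op 1.0
shift tool mm [-596.3  -14.1  450.3] | 747 shift if turned [368.2 -14.9 650.1] turn [-1.000e-03 -1.439e+00 -1.000e-03] 1.439
stackA [0.573 0.384 0.135] [-345.5   45.1  135. ]
jarB [0.396 0.418 0.093] [-411.5 -122.5   93. ]
jarA [ 0.395 -0.465  0.093] [ 454.8 -290.    93. ]
stackB [ 0.524 -0.422  0.09 ] [ 437.5 -155.1   90. ]
belt [0.624 0.101 0.056] [-57.7  41.7  56. ]
```

```bash
python3 -m inch '[[0,-40,0,0,0,0],[0,-40,0,0,0,0],[0,-40,0,0,0,0],[0,-40,0,0,0,0],[0,-40,0,0,0,0]]' 0 20
python3 -m inch '[[0,0,37,0,-0.06,0],[0,0,37,0,-0.06,0],[0,0,37,0,-0.06,0],[0,0,37,0,-0.06,0],[0,0,37,0,-0.06,0],[0,0,37,0,-0.06,0],[0,0,37,0,-0.06,0],[0,0,37,0,-0.06,0],[0,0,37,0,-0.06,0],[0,0,37,0,-0.06,0],[0,0,37,0,-0.06,0],[0,0,37,0,-0.06,0]]'
python3 - <<'E'
from h import *
from plant import r
plan(r.get_state(),(-107,-140,253),40);plan(r.get_state(),(-107,-140,430),0)
E
```

```text
clock: 0.57
tool_pos: [0.1968, -0.5926, 0.4406]
eef_rot: [-0.573, 0.414, -0.414, 0.574]
contact_force: [1.2, -2.5, -0.3]
opening: 0.641
clock: 1.57
tool_pos: [0.5437, -0.3284, 0.4381]
eef_rot: [-0.683, 0.185, -0.184, 0.683]
contact_force: [0.4, -0.7, -0.1]
opening: 0.003
t 1.5667 loc [ 348.9 -117.9  438.1] F [ 0.8  0.3 -0.1] q [ 0.68  0.57 -0.41  1.19  0.22  1.42 -0.23] op 0.0
shift tool mm [-315.9  185.3  329.3] | 493 shift if turned [ -22.1 -151.2  468.2] turn [-0.668 -0.686 -0.251] 0.99
t 1.5667 loc [ 348.9 -117.9  438.1] F [ 0.8  0.3 -0.1] q [ 0.68  0.57 -0.41  1.19  0.22  1.42 -0.23] op 0.0
shift tool mm [-316.1    8.3  329.2] | 456 shift if turned [-22.1   8.1 455.9] turn [-0.    -0.717 -0.001] 0.717
```

```bash
python3 -m inch '[[-16,0,36,0,-0.06,0],[-16,0,36,0,-0.06,0],[-16,0,36,0,-0.06,0],[-16,0,36,0,-0.06,0],[-14,0,36,0,-0.06,0],[-14,0,36,0,-0.06,0],[-14,0,36,0,-0.06,0],[-14,0,36,0,-0.06,0],[-14,0,36,0,-0.06,0],[-14,0,36,0,-0.06,0],[-14,0,36,0,-0.06,0],[-14,0,36,0,-0.057,0]]'
python3 - <<'E'
from h import *
from plant import r
plan(r.get_state(),(-107,-140,253),40);plan(r.get_state(),(-107,-140,430),0)
E
```

```text
clock: 2.57
tool_pos: [0.4574, 0.1221, 0.4385]
eef_rot: [0.704, 0.067, -0.067, -0.704]
contact_force: [1.1, 0.8, 1.0]
opening: 0.001
t 2.5667 loc [-109.9 -117.8  438.5] F [-0.6  1.2  1. ] q [ 0.14  0.33 -0.7   1.65  0.22  1.25 -0.42] op 0.0
shift tool mm [-22.2 185.5  -2.8] | 187 shift if turned [-22.2 143.9 117. ] turn [-0.698  0.001  0.   ] 0.698
t 2.5667 loc [-109.9 -117.8  438.5] F [-0.6  1.2  1. ] q [ 0.14  0.33 -0.7   1.65  0.22  1.25 -0.42] op 0.0
shift tool mm [-22.2   8.5  -2.9] | 24 shift if turned [-22.2   8.5  -2.9] turn [ 0.     0.001 -0.   ] 0.001
```

```bash
python3 -m inch '[[-4,0,0,-0.116,0,0],[-4,0,0,-0.116,0,0],[-4,0,0,-0.116,0,0],[-4,0,0,-0.116,0,0],[-3,0,0,-0.117,0,0],[-3,0,0,-0.117,0,0],[0,0,0,0,0,0]]'
python3 -m inch '[[0,29,23,0,0,0],[0,29,23,0,0,0],[0,29,24,0,0,0],[0,29,24,0,0,0],[0,28,23,0,0,0],[0,0,0,0,0,0],[0,0,0,0,0,0]]'
python3 - <<'E'
from h import *
from plant import r
import cv2
s=r.get_state();plan(s,(-107,-140,253),40);plan(s,(22,-140,100),40)
for n in("side","wrist","scene"):
    d=r.snapshot(n);np.savez(f"pics/{n}1.npz",**d);cv2.imwrite(f"pics/{n}1.png",d["img"][:,:,::-1])
E
```

```text
clock: 3.15
tool_pos: [0.4352, 0.1202, 0.4363]
eef_rot: [0.903, 0.088, -0.044, -0.419]
contact_force: [-0.2, 0.4, -0.4]
opening: 0.005
clock: 3.73
tool_pos: [0.4374, 0.1123, 0.2531]
eef_rot: [0.903, 0.083, -0.04, -0.421]
contact_force: [0.6, 0.1, 0.6]
opening: 0.007
t 3.7333 loc [-104.  -139.3  253.1] F [0.  0.6 0.6] q [-0.43  0.68 -0.54  1.96  0.84  1.32 -1.31] op 0.01
shift tool mm [-0.7 -1.8  2.4] | 3 shift if turned [-0.7 -1.8  2.4] turn [ 0.    -0.002 -0.005] 0.005
t 3.7333 loc [-104.  -139.3  253.1] F [0.  0.6 0.6] q [-0.43  0.68 -0.54  1.96  0.84  1.32 -1.31] op 0.01
shift tool mm [  0.3 198.3   2. ] | 198 shift if turned [ -0.7 198.3   1.9] turn [ 0.    -0.002 -0.005] 0.005
```

View pics/side1.png

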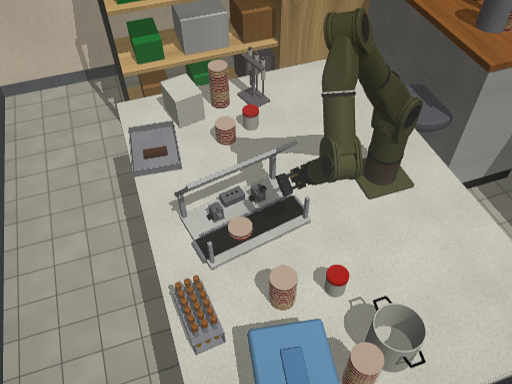

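View pics/wrist1.png

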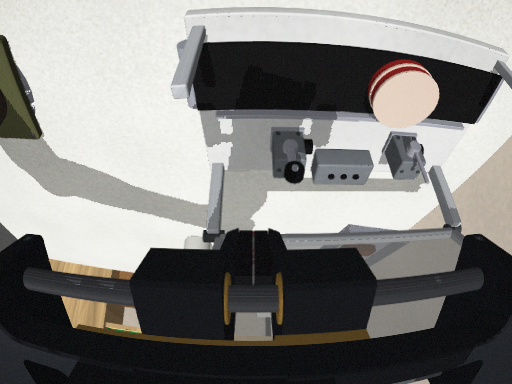

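The wrist view confirms it: the black roller is at about (293,172) on the near switch, and the bare rod is at about (415,155) on the far one. I'll refine the roller position from this closer view.

```bash
cat >> h.py <<'E'
def wray(s,pos,quat,uv):
    K=s["mtx"];a=(uv[0]-K[0,2])/K[0,0];b=(uv[1]-K[1,2])/K[1,1];r=np.hypot(a,b)+1e-9
    d=np.array([a/r*np.sin(r),b/r*np.sin(r),np.cos(r)]);T=s["tool_from_camera"];R=Ro.from_quat(quat)
    return R.apply(T[:3,3])+pos,R.apply(T[:3,:3]@d)
def wplane(s,pos,quat,uv,z):
    c,d=wray(s,pos,quat,uv);return c+d*(z-c[2])/d[2]
E
python3 - <<'E'
from h import *
from plant import r
s=load("wrist1");st=r.get_state();p,q=st["tool_pos"],st["eef_rot"]
g=s["img"].max(2);m=np.zeros_like(g);m[155:190,278:312]=g[155:190,278:312]<45
m=cv2.morphologyEx(m,cv2.MORPH_OPEN,np.ones((3,3),np.uint8))
k,l,stt,ce=cv2.connectedComponentsWithStats(m)
for i in range(1,k):print(stt[i],ce[i].round(1),loc(wplane(s,p,q,ce[i],.11)))
print("post tops",[loc(wplane(s,p,q,u,.133)) for u in((181,90),(505,52))])
print("belt near edge pts",[loc(wplane(s,p,q,u,.026)) for u in((197,109),(470,124),(200,42))])
cv2.imwrite("pics/wz.png",cv2.resize(cv2.cvtColor(s["img"],4)[120:200,250:350],None,fx=7,fy=7,interpolation=2))
E
```

```text
[284 161  20  22 311] [293.5 172.2] [ 21.4 -91.6 110. ]
post tops [array([-117.2, -195. ,  133. ]), array([-181.6,   71.4,  133. ])]
belt near edge pts [array([  -5.5, -211.5,   26. ]), array([ -1.2, 203.5,  26. ]), array([-103.5, -195.6,   26. ])]
```

View pics/wz.png

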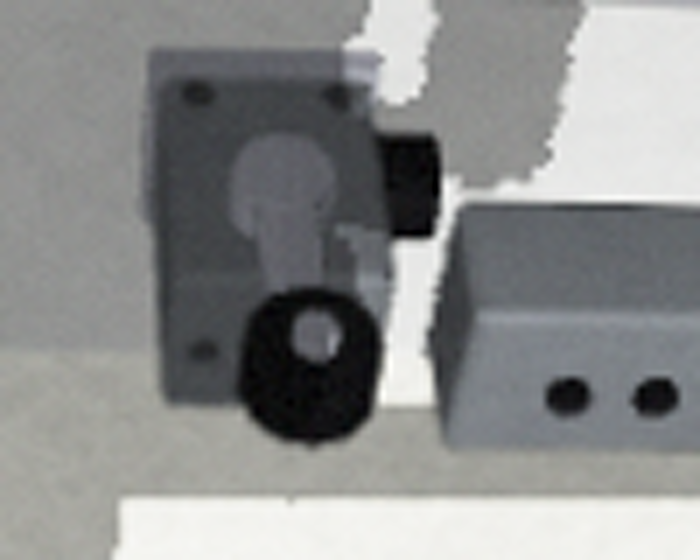

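```bash
python3 -m inch '[[0,30,0,0,0,0],[0,30,0,0,0,0],[0,30,0,0,0,0],[0,30,0,0,0,0],[0,20,0,0,0,0],[0,20,0,0,0,0],[0,20,0,0,0,0],[0,20,0,0,0,0],[0,0,0,0,0,0],[0,0,0,0,0,0]]'
python3 - <<'E'
from h import *
from plant import r
import cv2
s=r.get_state();plan(s,(25,-120,100),40)
for n in("side","wrist"):
    d=r.snapshot(n);cv2.imwrite(f"pics/{n}2.png",d["img"][:,:,::-1])
E
```

```text
clock: 4.72
tool_pos: [0.4621, -0.0126, 0.1011]
eef_rot: [0.902, 0.084, -0.038, -0.421]
contact_force: [0.3, 0.4, 0.7]
opening: 0.009
t 4.7167 loc [  23.3 -138.5  101.1] F [-0.3  0.4  0.7] q [-0.28  0.93 -0.4   2.17  1.26  1.03 -1.6 ] op 0.01
shift tool mm [18.5  1.9 -0.5] | 19 shift if turned [18.5  1.9 -0.6] turn [-0.    -0.004 -0.001] 0.004
```

View pics/wrist2.png

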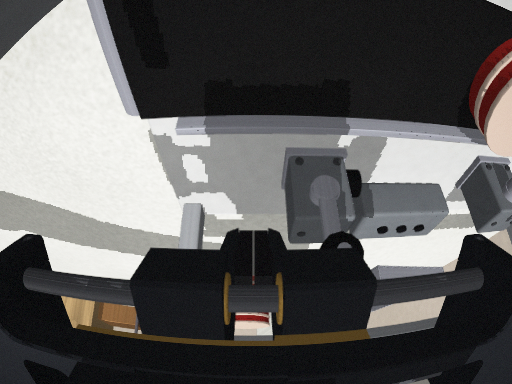

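The roller is at about (345,245), just right of the finger. I'll push in small steps.

```bash
for i in 1 2; do :; done; python3 -m inch '[[4,0,0,0,0,0],[4,0,0,0,0,0],[3,0,0,0,0,0],[0,0,0,0,0,0],[0,0,0,0,0,0]]'; python3 -c "
from h import *
from plant import r
plan(r.get_state(),(25,-90,100),40)"
python3 -m inch '[[3,0,0,0,0,0],[0,0,0,0,0,0],[0,0,0,0,0,0]]'; python3 -m inch '[[3,0,0,0,0,0],[0,0,0,0,0,0],[0,0,0,0,0,0]]'; python3 -c "
from h import *
from plant import r
plan(r.get_state(),(25,-90,100),40)"
```

```text
clock: 5.23
tool_pos: [0.4724, -0.0104, 0.1001]
eef_rot: [0.902, 0.085, -0.039, -0.421]
contact_force: [0.5, 0.0, 0.6]
opening: 0.003
t 5.2333 loc [  23.1 -128.   100.1] F [0.1 0.5 0.6] q [-0.28  0.93 -0.4   2.14  1.25  1.03 -1.57] op 0.0
shift tool mm [38.1  1.3 -1.3] | 38 shift if turned [38.   1.3 -1.4] turn [-0.    -0.002 -0.001] 0.003
clock: 5.48
tool_pos: [0.4751, -0.0101, 0.0999]
eef_rot: [0.902, 0.085, -0.039, -0.421]
contact_force: [-0.8, -0.4, -0.6]
opening: 0.003
clock: 5.73
tool_pos: [0.4781, -0.0095, 0.0999]
eef_rot: [0.902, 0.085, -0.039, -0.421]
contact_force: [0.1, -0.4, -0.7]
opening: 0.007
t 5.7333 loc [  23.3 -122.3   99.9] F [ 0.5  0.  -0.7] q [-0.27  0.93 -0.4   2.12  1.24  1.04 -1.55] op 0.01
shift tool mm [32.3  1.  -1.3] | 32 shift if turned [32.3  1.  -1.3] turn [-0.    -0.002 -0.001] 0.003
```

```bash
for f in a; do python3 -m inch '[[3,0,0,0,0,0],[0,0,0,0,0,0],[0,0,0,0,0,0]]'; python3 -m inch '[[3,0,0,0,0,0],[0,0,0,0,0,0],[0,0,0,0,0,0]]';python3 -m inch '[[3,0,0,0,0,0],[0,0,0,0,0,0],[0,0,0,0,0,0]]'; done; python3 -c "
from h import *
from plant import r
plan(r.get_state(),(25,-90,100),40)"
```

```text
clock: 5.98
tool_pos: [0.4811, -0.0089, 0.0999]
eef_rot: [0.902, 0.085, -0.039, -0.421]
contact_force: [0.1, -0.2, 0.3]
opening: 0.003
clock: 6.23
tool_pos: [0.4836, -0.0085, 0.1]
eef_rot: [0.902, 0.084, -0.04, -0.421]
contact_force: [-1.0, 0.7, 1.4]
opening: 0.007
clock: 6.48
tool_pos: [0.4867, -0.008, 0.1001]
eef_rot: [0.902, 0.084, -0.039, -0.421]
contact_force: [-1.1, -0.5, 0.8]
opening: 0.005
t 6.4833 loc [  23.5 -113.5  100.1] F [ 0.3 -1.2  0.8] q [-0.27  0.93 -0.4   2.1   1.23  1.04 -1.52] op 0.01
shift tool mm [23.5  1.  -1.1] | 24 shift if turned [23.5  1.  -1.1] turn [ 0.    -0.002 -0.002] 0.003
```

```bash
python3 -m inch '[[4,0,0,0,0,0],[0,0,0,0,0,0],[0,0,0,0,0,0]]'; python3 -m inch '[[4,0,0,0,0,0],[0,0,0,0,0,0],[0,0,0,0,0,0]]';python3 - <<'E'
from h import *
from plant import r
import cv2
plan(r.get_state(),(25,-90,100),40)
for n in("side","wrist"):
    d=r.snapshot(n);cv2.imwrite(f"pics/{n}3.png",d["img"][:,:,::-1])
a=cv2.imread("pics/side3.png")[150:220,225:325];cv2.imwrite("pics/side3z.png",cv2.resize(a,None,fx=7,fy=7,interpolation=2))
E
```

```text
clock: 6.73
tool_pos: [0.4908, -0.0073, 0.1001]
eef_rot: [0.902, 0.084, -0.039, -0.421]
contact_force: [-2.6, 0.5, 1.9]
opening: 0.003
clock: 6.98
tool_pos: [0.4948, -0.0065, 0.1]
eef_rot: [0.902, 0.084, -0.039, -0.421]
contact_force: [-2.8, -0.1, 3.1]
opening: 0.007
t 6.9833 loc [  23.5 -105.4  100. ] F [-0.5 -2.8  3.1] q [-0.27  0.94 -0.39  2.07  1.23  1.05 -1.49] op 0.01
shift tool mm [15.4  1.  -1.1] | 15 shift if turned [15.4  1.  -1.2] turn [ 0.    -0.002 -0.002] 0.003
```

View pics/wrist3.png

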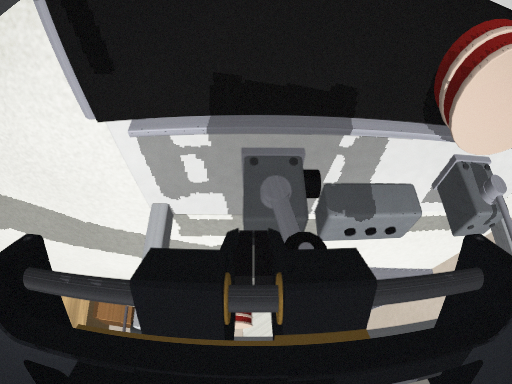

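View pics/side3z.png

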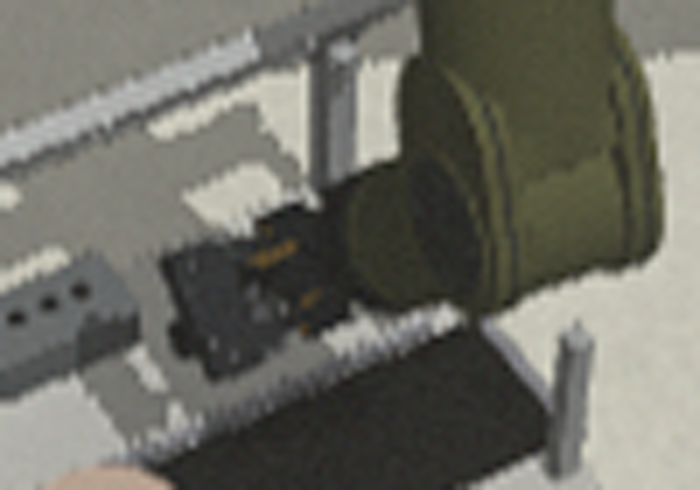

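Contact began near y≈-115, with about 2.8 N now. I'll go a little deeper and keep pushing.

```bash
python3 -m inch '[[2,3,0,0,0,0],[2,3,0,0,0,0],[2,1,0,0,0,0],[0,0,0,0,0,0],[0,0,0,0,0,0]]'; python3 -m inch '[[3,0,0,0,0,0],[2,0,0,0,0,0],[0,0,0,0,0,0],[0,0,0,0,0,0]]';python3 - <<'E'
from h import *
from plant import r
import cv2
plan(r.get_state(),(28,-88,94),40)
for n in("side","wrist"):
    d=r.snapshot(n);cv2.imwrite(f"pics/{n}4.png",d["img"][:,:,::-1])
E
```

```text
clock: 7.5
tool_pos: [0.5011, -0.0096, 0.0942]
eef_rot: [0.902, 0.084, -0.04, -0.421]
contact_force: [-3.8, 0.7, 1.0]
opening: 0.01
clock: 7.83
tool_pos: [0.505, -0.0089, 0.0937]
eef_rot: [0.902, 0.084, -0.041, -0.421]
contact_force: [-5.7, -0.8, -1.9]
opening: 0.006
t 7.8333 loc [ 27.7 -95.8  93.7] F [-0.3 -5.7 -1.9] q [-0.26  0.95 -0.39  2.05  1.23  1.05 -1.47] op 0.01
shift tool mm [ 7.8 -0.1 -0.4] | 8 shift if turned [ 7.8 -0.1 -0.4] turn [-0.001 -0.    -0.004] 0.004
```

View pics/wrist4.png

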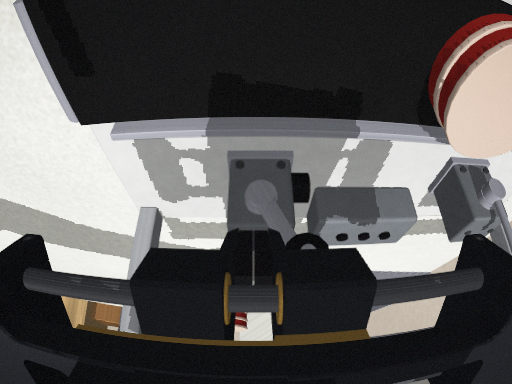

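```bash
python3 - <<'E'
from h import *
from plant import r
s=r.snapshot("wrist");st=r.get_state();p,q=st["tool_pos"],st["eef_rot"]
c=lambda uv,z:loc(wplane(s,p,q,uv,z))
print(c((307,248),.104),c((307,248),.108),c((260,195),.06))
cv2.imwrite("pics/w4z.png",cv2.resize(cv2.cvtColor(s["img"],4)[150:270,200:350],None,fx=5,fy=5,interpolation=2))
# known roller angle -> pixel predictions, using plane x=13 front face
for a in(0.3,.4,.5,.6,.7,.85):
    P=W(13,-91+50*np.sin(a),60+50*np.cos(a));t=s["tool_from_camera"];R=Ro.from_quat(q)
    v=t[:3,:3].T@(R.inv().apply(P-p)-t[:3,3]);rr=np.hypot(v[0],v[1]);k=np.arctan2(rr,v[2])/rr
    print(a,[round(float(v[i]*k*s["mtx"][i,i]+s["mtx"][i,2]),1) for i in(0,1)])
E
```

```text
[  9.7 -70.5 104. ] [  0.  -72.4 108. ] [ 30.8 -92.6  60. ]
0.3 [295.0, 257.9]
0.4 [304.2, 254.4]
0.5 [312.8, 250.1]
0.6 [320.7, 245.1]
0.7 [327.7, 239.5]
0.85 [336.4, 230.0]
```

View pics/w4z.png

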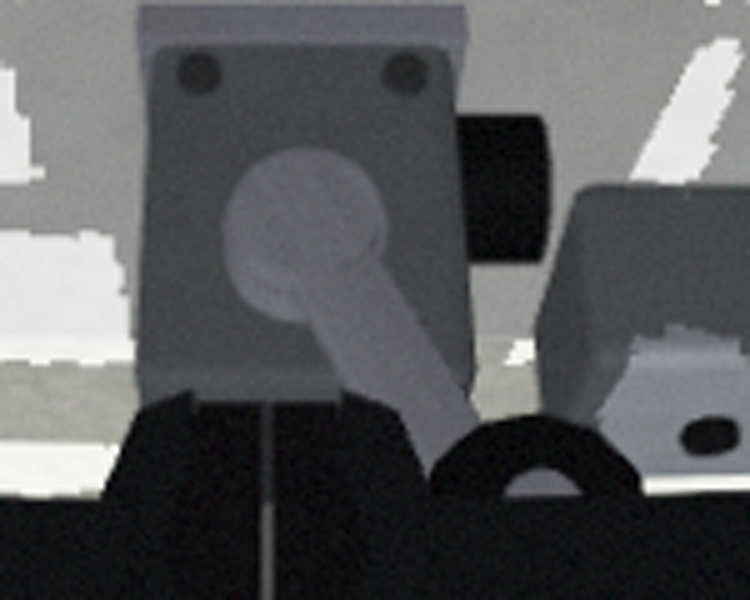

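The hub is at about (308,250), which puts the arm at roughly 0.45 rad. Another 8 mm should bring it to about 0.63 rad.

```bash
python3 -m inch '[[2,0,0,0,0,0],[2,0,0,0,0,0],[2,0,0,0,0,0],[2,0,0,0,0,0],[0,0,0,0,0,0],[0,0,0,0,0,0],[0,0,0,0,0,0]]';python3 - <<'E'
from h import *
from plant import r
st=r.get_state();plan(st,(28,-88,94),40)
s=r.snapshot("wrist");p,q=st["tool_pos"],st["eef_rot"]
cv2.imwrite("pics/w5z.png",cv2.resize(cv2.cvtColor(s["img"],4)[150:270,200:350],None,fx=5,fy=5,interpolation=2))
for a in(.4,.5,.6,.7,.85):
    P=W(13,-91+50*np.sin(a),60+50*np.cos(a));t=s["tool_from_camera"];R=Ro.from_quat(q)
    v=t[:3,:3].T@(R.inv().apply(P-p)-t[:3,3]);rr=np.hypot(v[0],v[1]);k=np.arctan2(rr,v[2])/rr
    print(a,[round(float(v[i]*k*s["mtx"][i,i]+s["mtx"][i,2]),1) for i in(0,1)])
E
```

```text
clock: 8.57
tool_pos: [0.5112, -0.0082, 0.0932]
eef_rot: [0.902, 0.082, -0.042, -0.421]
contact_force: [-8.4, -1.7, -4.3]
opening: 0.004
t 8.5667 loc [ 28.2 -89.5  93.2] F [ 0.1 -8.6 -4.3] q [-0.25  0.95 -0.39  2.02  1.22  1.06 -1.45] op 0.0
shift tool mm [ 1.5 -0.7 -0.3] | 2 shift if turned [ 1.5 -0.7 -0.3] turn [-0.001  0.001 -0.007] 0.008
0.4 [291.5, 255.3]
0.5 [300.4, 251.0]
0.6 [308.5, 246.0]
0.7 [315.8, 240.4]
0.85 [325.0, 230.8]
```

View pics/w5z.png

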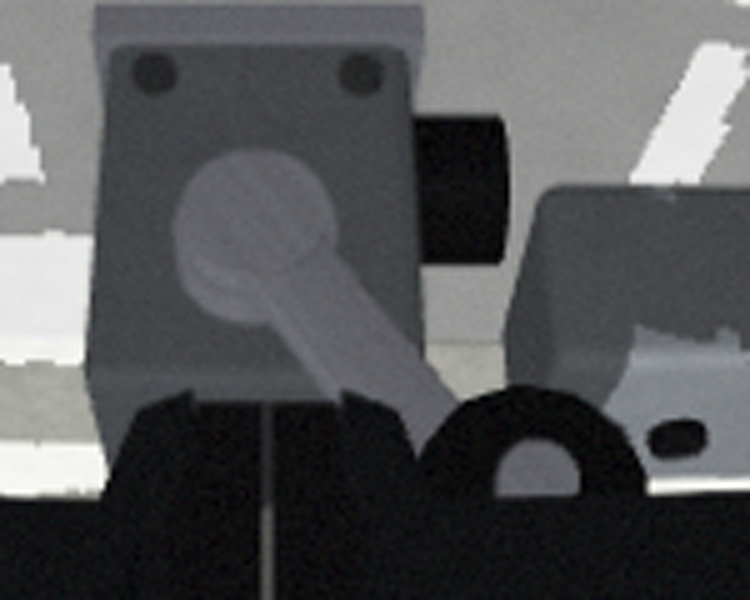

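The hub is at (307,246), matching the 0.6 rad prediction of (308.5,246). That is past the click and well short of 0.85. Backing off now.

```bash
python3 -m inch '[[-3,0,0,0,0,0],[-4,0,0,0,0,0],[-5,0,0,0,0,0],[-5,0,0,0,0,0],[-5,0,0,0,0,0],[-6,0,0,0,0,0],[-6,0,0,0,0,0],[-6,0,0,0,0,0],[-6,0,0,0,0,0],[-4,0,0,0,0,0],[0,0,0,0,0,0]]'; python3 -m inch '[[0,-20,0,0,0,0],[0,-30,0,0,0,0],[0,-30,0,0,0,0],[0,-30,0,0,0,0],[0,-30,0,0,0,0],[0,-30,0,0,0,0],[0,-36,0,0,0,0],[0,0,0,0,0,0]]'
python3 - <<'E'
from h import *
from plant import r
st=r.get_state();plan(st,(-60,0,420),0)
s=r.snapshot("wrist");p,q=st["tool_pos"],st["eef_rot"]
cv2.imwrite("pics/wrist6.png",s["img"][:,:,::-1])
g=s["img"].max(2);m=np.zeros_like(g);m[155:190,278:312]=g[155:190,278:312]<45
m=cv2.morphologyEx(m,cv2.MORPH_OPEN,np.ones((3,3),np.uint8))
k,l,stt,ce=cv2.connectedComponentsWithStats(m)
for i in range(1,k):print(stt[i],ce[i].round(1),loc(wplane(s,p,q,ce[i],.11)))
d=r.snapshot("scene");np.savez("pics/scene6.npz",**d);d=r.snapshot("side");np.savez("pics/side6.npz",**d)
E
```

```text
clock: 9.53
tool_pos: [0.4644, -0.0165, 0.0946]
eef_rot: [0.902, 0.085, -0.04, -0.421]
contact_force: [0.2, -0.4, 0.4]
opening: 0.002
clock: 10.2
tool_pos: [0.4414, 0.1202, 0.2555]
eef_rot: [0.9, 0.089, -0.037, -0.425]
contact_force: [0.5, 1.5, -1.0]
opening: 0.003
t 10.2 loc [-111.  -133.9  255.5] F [-1.4  0.7 -1. ] q [-0.44  0.67 -0.53  1.95  0.84  1.31 -1.3 ] op 0.0
shift tool mm [ 135.   -93.4 -143.7] | 218 shift if turned [ 133.9 -164.5  -51. ] turn [0.69  0.    0.009] 0.69
[278 165  20  21 302] [287.3 175.7] [ 21.2 -92.5 110. ]
```

View pics/wrist6.png

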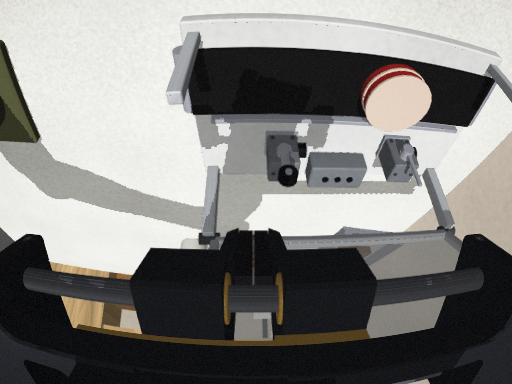

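The roller is back at its rest position: (21.2,-92.5), against (21.4,-91.6) before. Now I'll raise the tool and turn it upright above the guard's bar.

```bash
python3 -m inch '[[0,-28,-24,0,0,0],[0,-28,-24,0,0,0],[0,-28,-24,0,0,0],[0,-28,-24,0,0,0],[30,-14,-10,0,0,0],[35,0,0,0,0,0],[35,0,0,0,0,0],[34,0,0,0,0,0],[0,0,0,0,0,0]]'; python3 -m inch '[[0,0,0,0.115,0,0],[0,0,0,0.115,0,0],[0,0,0,0.115,0,0],[0,0,0,0.115,0,0],[0,0,0,0.115,0,0],[0,0,0,0.115,0,0],[0,0,0,0,0,0],[0,0,0,0,0,0]]'
python3 - <<'E'
from h import *
from plant import r
st=r.get_state();plan(st,(-5,0,345),0)
for n in("scene","side","wrist"):
    s=r.snapshot(n);np.savez(f"pics/{n}7.npz",**s);cv2.imwrite(f"pics/{n}7.png",s["img"][:,:,::-1])
E
```

```text
clock: 11.1
tool_pos: [0.5767, 0.1354, 0.414]
eef_rot: [0.903, 0.082, -0.038, -0.42]
contact_force: [-0.2, -1.3, 0.3]
opening: 0.005
clock: 11.77
tool_pos: [0.572, 0.1346, 0.4154]
eef_rot: [0.709, 0.063, -0.065, -0.7]
contact_force: [-0.3, 0.6, 0.0]
opening: 0.007
t 11.7667 loc [-100.6   -2.9  415.4] F [-0.7 -0.2  0. ] q [ 0.09  0.55 -0.74  1.38  0.38  1.36 -0.48] op 0.01
shift tool mm [  3.9  71.5 -94.7] | 119 shift if turned [  2.9  70.4 -95.6] turn [ 0.012 -0.008 -0.004] 0.015
```

View pics/side7.png

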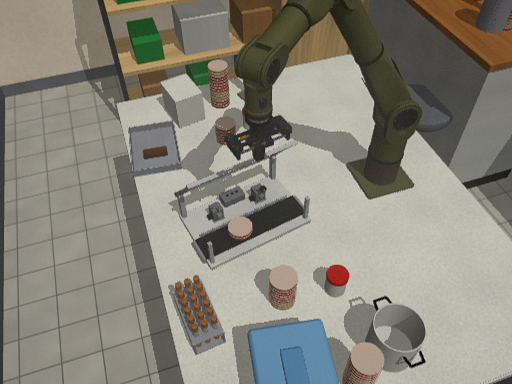

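View pics/wrist7.png

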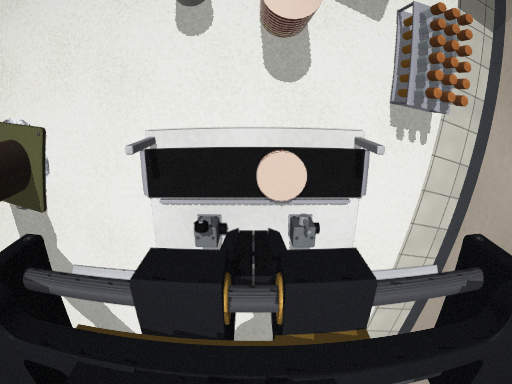

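```bash
python3 -m inch '[[1,0,-24,0,0,0],[1,0,-24,0,0,0],[1,0,-24,0,0,0],[0,0,-22,0,0,0],[0,24,0,0,0,0],[0,24,0,0,0,0],[0,22,0,0,0,0],[0,0,0,0,0,0],[0,0,0,0,0,0]]'
python3 - <<'E'
from h import *
from plant import r
st=r.get_state();plan(st,(-7,0,322),0)
for n in("scene","side"):
    s=r.snapshot(n);np.savez(f"pics/{n}8.npz",**s)
    x,y=(150,80) if n=="scene" else (170,100)
    cv2.imwrite(f"pics/{n}8z.png",cv2.resize(cv2.cvtColor(s["img"],4)[y:y+110,x:x+150],None,fx=5,fy=5,interpolation=2))
E
```

```text
clock: 12.67
tool_pos: [0.5918, 0.0478, 0.3472]
eef_rot: [0.707, 0.067, -0.068, -0.701]
contact_force: [-0.2, -0.1, 0.9]
opening: 0.009
t 12.6667 loc [-1.160e+01  2.000e-01  3.472e+02] F [ 0.  -0.2  0.9] q [ 0.24  0.61 -0.72  1.49  0.42  1.2  -0.36] op 0.01
shift tool mm [-0.1 25.2 -4.4] | 26 shift if turned [-0.2 25.2 -4.6] turn [ 0.008  0.002 -0.003] 0.009
```

View pics/side8z.png

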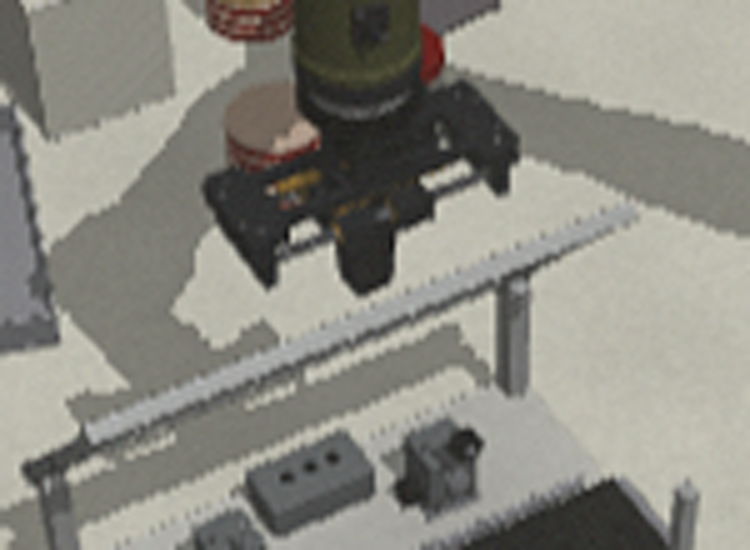

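View pics/scene8z.png

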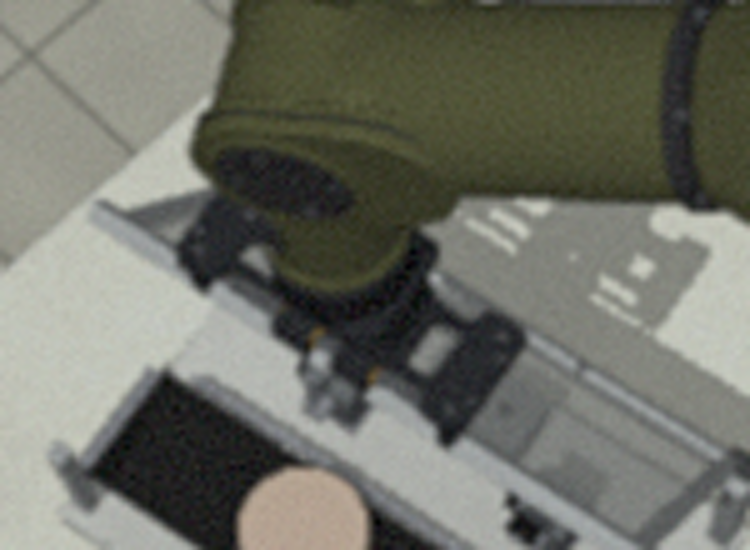

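The tip stands just above the middle of the bar. I'll lower it to touch.

```bash
python3 -m inch '[[0,9,-6,0,0,0],[0,6,0,0,0,0],[0,5,0,0,0,0],[0,0,0,0,0,0]]';  python3 -m inch '[[0,5,0,0,0,0],[0,4,0,0,0,0],[0,0,0,0,0,0]]'; python3 -m inch '[[0,5,2,0,0,0],[0,4,2,0,0,0],[0,0,0,0,0,0]]'
python3 -c "
from h import *
from plant import r
plan(r.get_state(),(-37,0,293),0)"
```

```text
clock: 13.1
tool_pos: [0.5933, 0.0392, 0.3267]
eef_rot: [0.707, 0.065, -0.066, -0.701]
contact_force: [0.6, 0.6, 0.1]
opening: 0.005
clock: 13.35
tool_pos: [0.5936, 0.0436, 0.32]
eef_rot: [0.705, 0.068, -0.066, -0.703]
contact_force: [-1.4, 3.7, 4.7]
opening: 0.002
clock: 13.6
tool_pos: [0.5923, 0.0515, 0.3123]
eef_rot: [-0.703, -0.07, 0.067, 0.705]
contact_force: [-3.6, 7.7, 10.0]
opening: 0.007
t 13.6 loc [-15.1   1.4 312.3] F [-8.3 -2.1 10. ] q [ 0.23  0.64 -0.71  1.55  0.45  1.12 -0.39] op 0.01
shift tool mm [-1.4 19.3 21.9] | 29 shift if turned [-1.4 19.3 21.9] turn [-0.002  0.004  0.004] 0.006
```

The force points along the guard towards its tip, so I'm pressing on the bar's end rather than its outer face. I'll lift, shift to the right and press on the outer face instead.

```bash
python3 -m inch '[[0,-10,0,0,0,0],[0,-15,0,0,0,0],[0,-10,-5,0,0,0],[0,0,-10,0,0,0],[0,0,0,0,0,0]]'
python3 - <<'E'
from h import *
from plant import r
st=r.get_state();plan(st,(6,0,322),0)
for n in("scene","side"):
    s=r.snapshot(n);np.savez(f"pics/{n}9.npz",**s)
    x,y=(150,80) if n=="scene" else (170,100)
    cv2.imwrite(f"pics/{n}9z.png",cv2.resize(cv2.cvtColor(s["img"],4)[y:y+110,x:x+150],None,fx=5,fy=5,interpolation=2))
E
```

```text
clock: 14.02
tool_pos: [0.5968, 0.0256, 0.345]
eef_rot: [0.708, 0.065, -0.064, -0.7]
contact_force: [0.2, -0.3, -0.1]
opening: 0.004
t 14.0167 loc [ 11.2   0.9 345. ] F [ 0.4  0.2 -0.1] q [ 0.27  0.61 -0.72  1.49  0.43  1.2  -0.33] op 0.0
shift tool mm [-0.9 23.   5.4] | 24 shift if turned [-0.9 23.   5.2] turn [ 0.011 -0.007  0.001] 0.013
```

View pics/side9z.png

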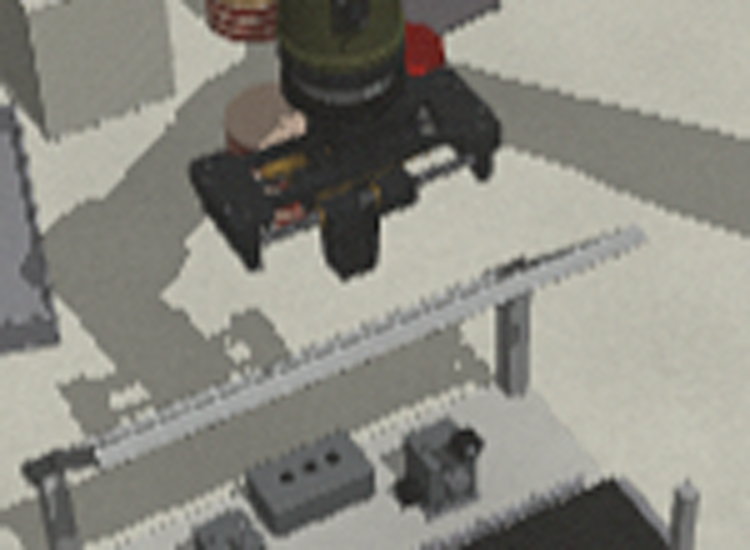

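View pics/scene9z.png

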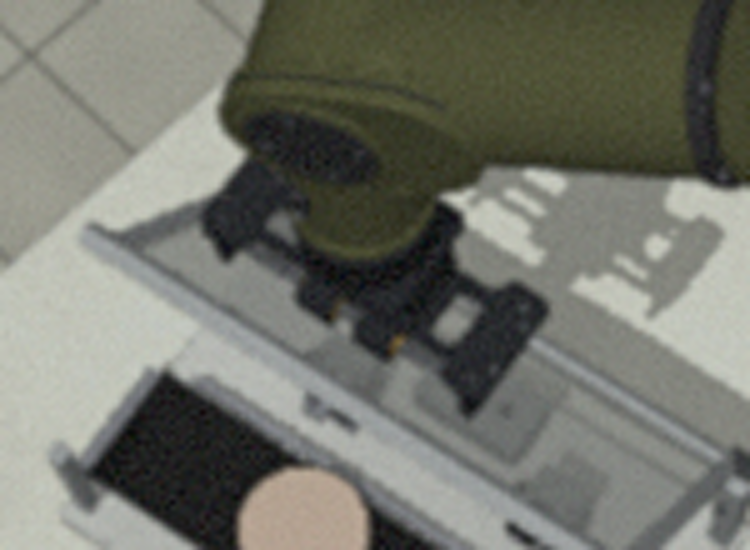

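```bash
python3 - <<'E'
from h import *
sc=load("scene9");sd=load("side9")
for a,b in (((167.5,126),(189.8,191.6)),):
    p,e=tri(sc,a,sd,b);print(loc(p),e)
# predicted pixels for bar far end by theta
for t in(.7,.75,.8,.85,.9):
    P=W(130-223*np.cos(t),205,140+223*np.sin(t));Q=W(130-223*np.cos(t),-205,140+223*np.sin(t));print(t,proj(sc,P).round(1),proj(sd,P).round(1),proj(sd,Q).round(1))
E
```

```text
[-25.4 200.6 304.4] 0.002544284496851322
0.7 [164.5 131.4] [191.7 199.8] [300.3 153.6]
0.75 [165.5 128.5] [190.4 196.5] [299.2 150.5]
0.8 [166.6 125.5] [189.  193.3] [298.1 147.5]
0.85 [167.7 122.4] [187.7 190. ] [296.9 144.5]
0.9 [169.  119.2] [186.3 186.7] [295.7 141.5]
```

The guard now sits at about 0.81 rad, with the bar at roughly (-24, 301). I'll go onto the outer face and follow its arc.

```bash
python3 -m inch '[[0,9,4,0,0,0],[0,9,4,0,0,0],[0,9,3,0,0,0],[0,6,6,0,0,0],[0,6,6,0,0,0],[0,4,4,0,0,0],[0,0,0,0,0,0]]'
python3 -c "
from h import *
from plant import r
plan(r.get_state(),(-42,0,272),0)"
```

```text
clock: 14.7
tool_pos: [0.5901, 0.0566, 0.3007]
eef_rot: [0.707, 0.066, -0.067, -0.701]
contact_force: [0.6, 0.5, 0.3]
opening: 0.006
t 14.7 loc [-2.060e+01  2.000e-01  3.007e+02] F [-0.4  0.6  0.3] q [ 0.21  0.65 -0.7   1.57  0.46  1.1  -0.41] op 0.01
shift tool mm [-0.1 28.5 21.6] | 36 shift if turned [-0.2 28.7 21.4] turn [ 0.007 -0.    -0.002] 0.008
```

```bash
cat > look.py <<'E'
import sys
from h import *
from plant import r
k=sys.argv[1]
for n in("scene","side"):
    s=r.snapshot(n);np.savez(f"pics/{n}{k}.npz",**s)
    x,y=(150,80) if n=="scene" else (170,110)
    cv2.imwrite(f"pics/{n}{k}z.png",cv2.resize(cv2.cvtColor(s["img"],4)[y:y+150,x:x+150],None,fx=4,fy=4,interpolation=2))
E
python3 look.py 10
```

```text
(no output)
```

View pics/side10z.png

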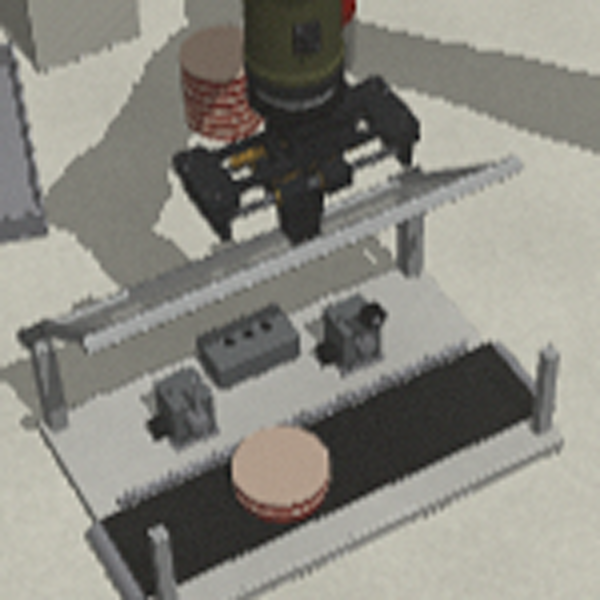

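View pics/scene10z.png

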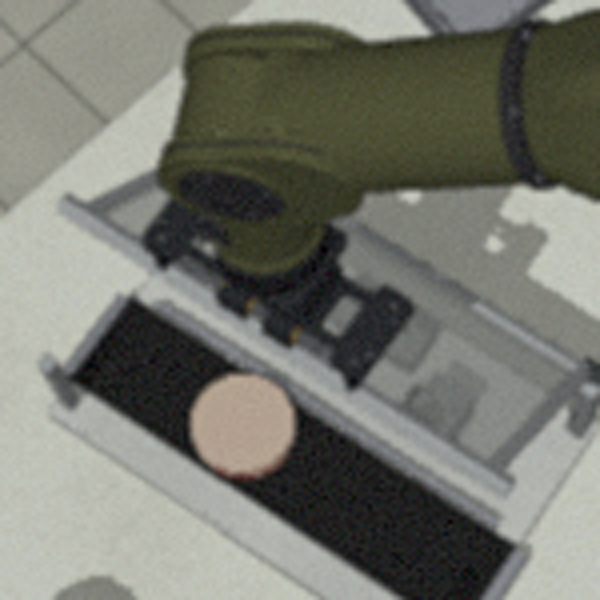

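The tip is on the outer face and the guard is following. Continuing along the arc.

```bash
python3 -m inch '[[0,9,8,0,0,0],[0,10,8,0,0,0],[0,10,7,0,0,0],[0,10,6,0,0,0],[0,10,6,0,0,0],[0,0,0,0,0,0]]'
python3 -c "
from h import *
from plant import r
plan(r.get_state(),(-67,0,233),0)"; python3 look.py 11
```

```text
clock: 15.3
tool_pos: [0.5824, 0.0909, 0.2498]
eef_rot: [0.707, 0.066, -0.069, -0.701]
contact_force: [-0.2, -0.1, -0.4]
opening: 0.002
t 15.3 loc [-55.6  -1.  249.8] F [ 0.1 -0.3 -0.4] q [ 0.14  0.7  -0.67  1.64  0.51  0.99 -0.52] op 0.0
shift tool mm [ 1.1 16.7 11.5] | 20 shift if turned [ 1.  16.8 11.4] turn [ 0.007  0.001 -0.005] 0.009
```

View pics/side11z.png

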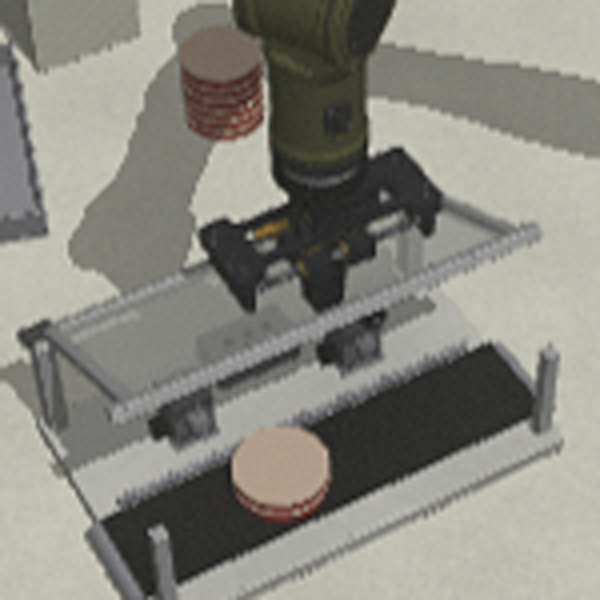

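```bash
python3 -m inch '[[0,9,6,0,0,0],[0,9,6,0,0,0],[0,10,5,0,0,0],[0,10,4,0,0,0],[0,10,4,0,0,0],[0,10,3,0,0,0],[0,0,0,0,0,0],[0,0,0,0,0,0]]'
python3 -c "
from h import *
from plant import r
plan(r.get_state(),(-94,0,160),0)"; python3 look.py 12
```

```text
clock: 16.07
tool_pos: [0.5786, 0.1169, 0.1934]
eef_rot: [0.707, 0.066, -0.067, -0.701]
contact_force: [0.2, -0.2, 0.2]
opening: 0.005
t 16.0667 loc [-81.9   0.3 193.4] F [0.2 0.2 0.2] q [ 0.07  0.76 -0.63  1.7   0.57  0.87 -0.62] op 0.0
shift tool mm [-0.2 33.3 12.4] | 36 shift if turned [-0.3 33.4 12.1] turn [ 0.008 -0.001 -0.002] 0.008
```

View pics/side12z.png

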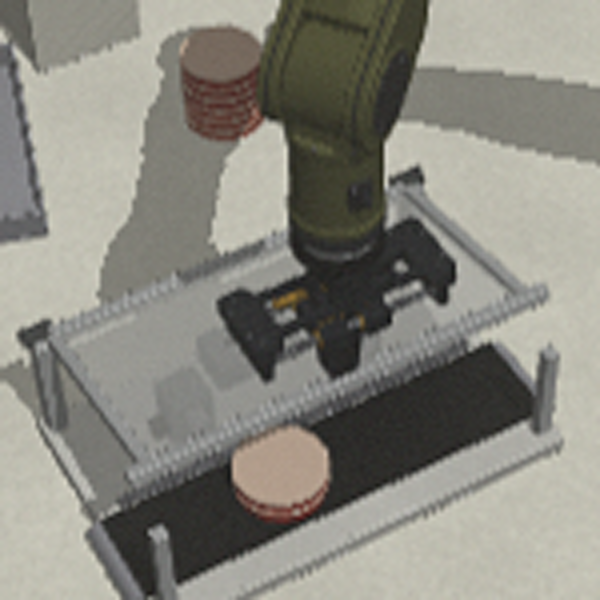

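```bash
python3 -m inch '[[0,9,4,0,0,0],[0,9,4,0,0,0],[0,8,3,0,0,0],[0,6,1,0,0,0],[0,5,0,0,0,0],[0,0,0,0,0,0]]'
python3 -m inch '[[0,4,0,0,0,0],[0,3,0,0,0,0],[0,0,0,0,0,0],[0,0,0,0,0,0]]'
python3 -c "
from h import *
from plant import r
plan(r.get_state(),(-94,0,147),0)"
```

```text
clock: 16.67
tool_pos: [0.5763, 0.128, 0.1558]
eef_rot: [0.707, 0.066, -0.067, -0.701]
contact_force: [0.0, 0.2, 1.0]
opening: 0.004
clock: 17.0
tool_pos: [0.5772, 0.1276, 0.1501]
eef_rot: [0.707, 0.066, -0.066, -0.701]
contact_force: [0.0, 0.0, -0.5]
opening: 0.004
t 17.0 loc [-92.7   0.8 150.1] F [-0.   0.  -0.5] q [ 0.03  0.82 -0.58  1.74  0.62  0.78 -0.68] op 0.0
shift tool mm [-0.8  3.   1.4] | 3 shift if turned [-0.8  3.1  1.3] turn [ 0.008 -0.003 -0.   ] 0.009
```

```bash
python3 -m inch '[[0,2,0,0,0,0],[0,1,0,0,0,0],[0,0,0,0,0,0],[0,0,0,0,0,0]]'
python3 -m inch '[[0,1,0,0,0,0],[0,1,0,0,0,0],[0,0,0,0,0,0],[0,0,0,0,0,0]]'
python3 -m inch '[[0,1,0,0,0,0],[0,0,0,0,0,0],[0,0,0,0,0,0]]'
```

```text
clock: 17.33
tool_pos: [0.5775, 0.1278, 0.1475]
eef_rot: [0.707, 0.066, -0.065, -0.701]
contact_force: [-0.1, -0.4, 3.6]
opening: 0.004
clock: 17.67
tool_pos: [0.5775, 0.1278, 0.1474]
eef_rot: [0.707, 0.067, -0.065, -0.701]
contact_force: [-4.4, -2.8, 17.3]
opening: 0.008
clock: 17.92
tool_pos: [0.5775, 0.1278, 0.1473]
eef_rot: [0.707, 0.067, -0.065, -0.701]
contact_force: [-6.0, -3.2, 24.8]
opening: 0.007
```

It reached a firm stop at z=147.3 mm, against an expected bar top of 147. Retracting to check.

```bash
python3 -m inch '[[0,-5,0,0,0,0],[0,-15,0,0,0,0],[0,-30,0,0,0,0],[0,-40,0,0,0,0],[0,-40,0,0,0,0],[0,-40,0,0,0,0],[0,0,30,0,0,0],[0,0,30,0,0,0],[0,0,30,0,0,0],[0,0,30,0,0,0],[0,0,0,0,0,0],[0,0,0,0,0,0]]'
python3 look.py 13; python3 - <<'E'
from h import *
from plant import r
plan(r.get_state(),(-94,0,147),0)
sc=load("scene13");sd=load("side13")
for n,s,x,y in(("scene",sc,150,80),("side",sd,170,110)):
    im=cv2.imread(f"pics/{n}13z.png")
    for t,c in((0,(0,0,255)),(.05,(0,255,0))):
        for yy in(-205,205):
            u=proj(s,W(130-230*np.cos(t)+7*np.sin(t),yy,140+230*np.sin(t)+7*np.cos(t)));cv2.circle(im,tuple(int(v) for v in (u-[x,y]+.5)*4),4,c,1)
    cv2.imwrite(f"pics/{n}13o.png",im)
for n in("scene","side"):cv2.imwrite(f"pics/{n}13.png",load(n+"13")["img"][:,:,::-1])
E
```

```text
clock: 18.92
tool_pos: [0.5535, 0.2491, 0.313]
eef_rot: [0.706, 0.068, -0.067, -0.701]
contact_force: [1.1, -0.7, 0.5]
opening: 0.003
t 19.0167 loc [-212.9    1.3  312.7] F [ 0.  -0.3  0.1] q [-0.12  0.65 -0.69  1.51  0.45  1.14 -0.71] op 0.01
shift tool mm [  -0.8  166.9 -117.3] | 204 shift if turned [  -1.3  165.7 -118.9] turn [ 0.01  -0.004 -0.001] 0.01
```

View pics/side13o.png

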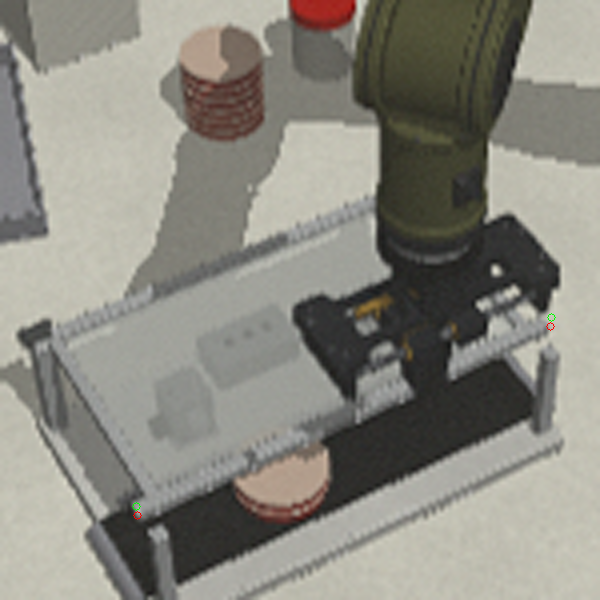

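View pics/scene13o.png

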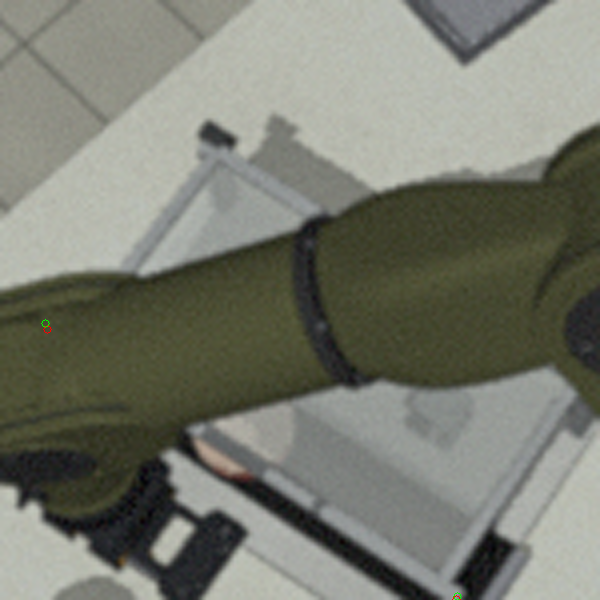

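View pics/scene13.png

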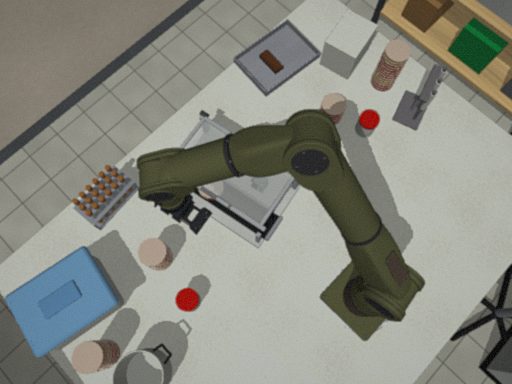

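```bash
python3 -m inch '[[0,-20,0,0,0,0],[0,0,0,0,0,0],[0,0,0,0,0,0],[0,0,0,0,0,0]]'; python3 -c "
from plant import r
s=r.get_state();print(s['contact_force'],abs(s['qd']).max());print(r.finish_job())"
```

```text
clock: 19.35
tool_pos: [0.5549, 0.2459, 0.3326]
eef_rot: [0.707, 0.066, -0.065, -0.701]
contact_force: [0.1, -0.2, -0.4]
opening: 0.004
[ 0.12335955 -0.16822219 -0.39454892] 0.009166209903121923
the job is handed in; nothing more can be done
None
```

I clicked the roller switch and let it spring back, then shut the guard, and handed the job in at about 19.4 s of the 53 s.

- **Switch:** I came in tilted 40° under the raised guard and pushed the roller away from the robot to about 0.59 rad, judged from the wrist picture. That is past the 0.45 click and below the 0.85 limit. After I backed off, the roller was within about 1 mm of where it started. I saw no sign of the rod switch being touched.
- **Guard:** My first touch pressed the bar's end rather than its outer face, at about 13 N, and still moved the guard down a little. I lifted, moved onto the outer face and followed the arc down. It met a firm stop with the tool tip at 147.3 mm, against 147 mm expected for shut; the force there reached about 26 N. The side view then showed the bar at its shut position to within about a pixel.
- **Last checks:** The robot was touching nothing when I handed in, with about 0.4 N measured. The table stacks and jars looked unmoved by eye in the last pictures. The belt dishes were partly hidden behind the arm and guard but also looked unmoved. The scene view of the guard was largely blocked by the arm, so "shut" rests on the side view and the firm stop.

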